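# Open the dial padlock on the sample case and hold it up

### The arm

A 6-joint arm with a two-finger parallel gripper is mounted at the origin on the work surface. World frame = base frame: x ahead of the robot, y to its left, z up, the work surface at z = 0. Lengths are in m, angles in rad, forces in N, time in s.
With the tool pointing down it reaches from about 0.225 to 0.725 m from the base axis. Payload 3.1 kg.
Tool frame: the origin (TCP) lies midway between the tips of the shut fingers; the grasp point (between the pads) lies bot.pinch_z behind it (bot.pinch_z is the distance from the TCP to the grasp point, in m); z points along the fingers, y is the line along which they close (so a half turn about z gives the same grasp; the last joint's range is limited). The gripper opens to 85 mm and grips with 20 to 120 N. Pads are 22 mm wide; open, the fingers measure 114 mm over their backs; the gripper's body (76 mm by 85 mm) begins 54 mm behind the grasp point. The pads swing forward as they close: fully open they stand 13 mm farther back than shut.
Start: joints at [-1.262, 0.048, 0.099, 1.622, 0, 1.443], TCP at [0.222, -0.476, 0.231] pointing down, gripper open.
Joint ranges: [-2.91, 2.91], [-0.99, 1.94], [-1.21, 1.42], [-2.12, 2.29], [-1.49, 1.47], [-3.14, 3.14]. Speed limits (rad/s): [2.79, 2.79, 3.14, 3.14, 3.14, 3.14].

### API

Orientations are given as a rotation vector (axis times angle).
In Python, from cell import get_obs, get_image, job, bot gives the robot as it stands.
- The arm moves only by the tool send_rows, never from a script. Its argument "series" is text: rows parted by semicolons, each of 6 numbers parted by spaces: the shift along the tool's x, y, z normalised to -1 to 1, where 1 is 10 cm, then the turn, a rotation vector about the tool's x, y, z normalised to -1 to 1, where 1 is pi rad. In form: dx dy dz ax ay az; .... A call has 1 to 20 rows; each row is the pose to reach, as a shift and turn from the pose commanded when the call began, along the tool's axes at that moment, turning the shorter way round; what a row does not reach only later rows make up. A row lasts 1/10 s, in which the tool goes at most 50 mm and 8.59 degrees, less where a joint would pass 70% of its speed; a pose out of reach is approached as far as the arm can. A call with a number of a shift or a turn outside -1 to 1 is refused whole. A call with a gripper value outside its range is refused whole. "fingers" is the closure, from -1 (fully open) to 1 (shut), set as the call begins (left out, the last holds). The fingers move at their own pace and stop on an object; the grip force is fixed at half the most. Time passes only in rows, so rows that repeat a pose let the fingers close. It gives the time, the measured TCP pose, the force, the opening and the grip force at its end, in the units of the state.
- get_obs(): the state, without advancing time (a new reading comes with each control period).
- get_image(name): name is "scene" or "side" or "wrist"; returns a dict with "color" (480x640x3 uint8, red, green, blue), "depth" (480x640 float32, m along the optical axis (not along the pixel's ray), 0 where there is no reading), "fx", "fy", "cx", "cy" (pixels), "position" and "rotation" of the camera in the world. Camera axes: x right, y down, z forward; pixel columns grow to the right and rows downward; lengths in m; the calibration is good to about 2 mm. A picture is of the moment at which its call begins.
- job.hand_in(): hands the job in; it is judged then, once.
The state is a dict: "t": time; "joints": joint angles; "joint_vel": joint speeds; "effort": joint torques, N m; "position": TCP position; "ee_rot": TCP orientation; "contact_force": force on the tool from outside, world axes, zero at the start; "moment": the same for the moment, N m; "grip_width": finger opening in m; "grasp_force": force on a finger pad.
Only numpy, scipy, OpenCV 4.12 (cv2) and the standard library are available. Lean on these libraries where they do the work, as an engineer would, in place of code of your own. Each camera call takes 0.05 s, during which the arm holds its last target. There are 200 camera calls.

### The job

The sample transport case is secured by a dial padlock hooked into the staple on its lid. Turn the dial clockwise, click by click, until its white pointer line meets the raised mark on the shackle side, pull the shackle all the way out so that it frees the staple, then lift the open padlock off and hold it up level, dial upwards, about 12 cm clear of the lid. Finish while still holding it in the air, and leave the jar and the other things around where they are.

Things in the scene. Friction and masses are not known exactly. Their poses are not given: they have to be found in the camera images.
- lock_mid (a point): Centre of the body of a steel padlock, loose, about 0.35 kg in all, lying on its back on the lid: body 60 (x) x 54 (y) x 34 mm high. z points up out of its dial face; -x points from the body to the shackle bow. Its two y sides can be gripped from above. A raised white rib, 8 x 4 mm, on the top face, at the middle of the shackle-side edge, is the index mark.
- dial (a joint): Dial angle, rad: 0 with the pointer at the index mark (towards the shackle bow), positive anticlockwise from above; starts at 0.5 to 2.1, to be turned clockwise to 0. It rests in click notches every 0.524 rad; passing from one to the next takes about 0.05 N m. It can overshoot (stop at -0.6). The shackle comes out only in the notch at 0, within about 0.1 rad.
- dial_grip (a point): On the dial's upright axis (the lock's centre), half-way up its grip bar, 30 mm above lock_mid. Black dial: a round skirt 38 mm across, 4 mm thick, on the lock's top face; on it a bar 36 x 11 mm, 18 mm tall, its top 9 mm above this point. x runs along the bar; a white line on top marks the pointer end, at -x.
- shackle (a joint): How far the shackle is pulled out of the body, m: 0 shut, 0.030 fully open (stop). It slides along the lock's -x with about 2 N of friction and stays where it is left. With the dial off its notch it is blocked after a few mm.
- shackle_grip (a point): Midway between the shackle's legs, 12 mm inside the bow's centre line, 17 mm above the lid; moves with the shackle. The shackle is a level U of 9 mm round steel bar, legs at y = +/-17 mm (43 mm over the outsides), bow at -x, 72 mm from the lock's centre when shut. Here the two legs can be gripped together from above, fingers closing along y. Bare lid below.
- staple (a point): Centre of the eye of a fixed upright wire loop on the lid (4 mm steel wire, 22 mm wide in y, 28.5 mm high) around the shackle's +y leg, 6 mm in front of the lock's body. It stops the body from following a pull on the shackle (after 4 mm) and keeps the lock from being lifted until the shackle is out by about 20 mm.
- lid_mid (a point): Centre of the top of the lid, 110 mm above the table. White case 270 (x) x 220 (y) x 110 mm, fixed; axes along its sides, parallel to the lock's. The lock lies at this point between two fixed guide strips on the lid (50 mm long in x, 5 mm thick, 6 mm high, centred at y = +/-31 mm) that keep it from turning: keep fingertips above them.
- jar_mid (a point): Middle of a small clear jar with a white lid, 38 mm across, 55 mm high, standing loose on a far corner of the lid. Leave alone.
- tester_mid (a point): Centre of a black handheld breath tester, 60 x 110 x 35 mm, with a short white mouthpiece, loose on the table to the left. Leave alone.
- samples_mid (a point): Centre of a closed white sample box, 136 x 106 x 62 mm, loose on the table to the right. Leave alone.
Not all that is in view belongs to the job. What is meant by the part that bears lock_mid is not orange, and is the smaller of those in its own colour.

How it is judged:
On the way, in this order (a step that is already met when the one before it is completed fails the run):
1. the dial is turned to the mark while the shackle is still shut (value of joint dial between -0.15 and 0.15 rad and value of joint shackle below 0.012 m), for 0.2 s.
2. the shackle is pulled fully out while the lock still lies on the lid (value of joint shackle above 0.025 m and z of lock_mid in the frame of lid_mid below 0.03 m), for 0.2 s.
At the end, for the whole second after the job is handed in: The open padlock is held still in the gripper (over 2 N), touching nothing of the case, its centre at least 90 mm above the lid, its dial face up within 0.35 rad, shackle still out by at least 22 mm and dial still within 0.25 rad of the mark (z of lock_mid in the frame of lid_mid above 0.09 m and value of joint shackle above 0.022 m and value of joint dial between -0.25 and 0.25 rad and angle between lock_mid's own z axis and vertical below 0.35 rad and contact force between the fingers and lock above 2 N and contact force between lock and case below 0.1 N and linear speed of lock below 0.05 m/s); the arm keeps its last pose, push and grip.
It fails at once if the jar on the lid is shifted by over 25 mm or knocked over (distance of jar_mid from where it was at the start of the episode above 0.025 m or angle between jar_mid's own z axis and vertical above 0.6 rad).
It fails at once if the breath tester or the sample box is shifted by over 25 mm (distance of any of tester_mid, samples_mid from where it was at the start of the episode above 0.025 m).
It also fails if it takes over 64 s, if anything falls off the work surface, if the arm or the gripper's body presses on something with over 40 N, if the wrist force passes 120 N, or if a joint passes its speed limit or range.

## Working session

There is one attempt and no reset: what is moved stays moved. The work goes in short steps, Python scripts to look and compute and a tool call to move; the robot and the scene stay as the last step left them, time stands still between calls to the robot, and variables do not carry over. Pictures are saved under pics/ and viewed, at most 10 in all, crops included, and the job is handed in when it is done.

Besides the shell and the picture viewer there is one more tool, called as name(argument=value, ...) on one line, values as JSON. send_rows: Moves the arm, as the interface text tells. Its arguments: {"type":"object","properties":{"series":{"type":"string"},"fingers":{"type":"number"}},"required":["series"]}

```bash
ls; mkdir -p pics; python3 - <<'E'
from cell import get_obs,get_image,job,bot
import cv2,numpy as np
o=get_obs();print({k:np.round(v,3) for k,v in o.items()},bot.pinch_z)
a=[]
for n in("scene","side"):
    i=get_image(n);np.savez("/tmp/%s.npz"%n,**i)
    print(n,i['fx'],i['fy'],i['cx'],i['cy'],i['position'],i['rotation'])
    cv2.imwrite("pics/%s0.png"%n,i['color'][:,:,::-1])
E
```

```text
pics
{'t': np.float64(0.0), 'joints': array([-1.262,  0.049,  0.098,  1.622,  0.   ,  1.443]), 'joint_vel': array([ 0.   ,  0.   ,  0.001, -0.   ,  0.001, -0.002]), 'effort': array([-0.0000e+00, -3.3878e+01,  3.2002e+01,  2.0000e-02, -0.0000e+00,
        0.0000e+00]), 'position': array([ 0.222, -0.475,  0.23 ]), 'ee_rot': array([-3.065, -0.68 ,  0.   ]), 'contact_force': array([-0.422,  0.116,  0.301]), 'moment': array([-0.014,  0.012, -0.017]), 'grasp_force': np.float64(0.0), 'grip_width': np.float64(0.086)} 0.0187
scene 505.07383805980936 505.07383805980936 331.0007425754552 239.7898938887981 [ 1.26428153 -0.55932683  0.82910659] [-2.04304526 -1.08025052  0.48211291]
side 571.009383036758 571.009383036758 326.70626617703243 244.45366211018955 [-0.10210444  0.61462112  1.121286  ] [-1.00985117  2.48752585 -0.97377413]
```

View pics/scene0.png

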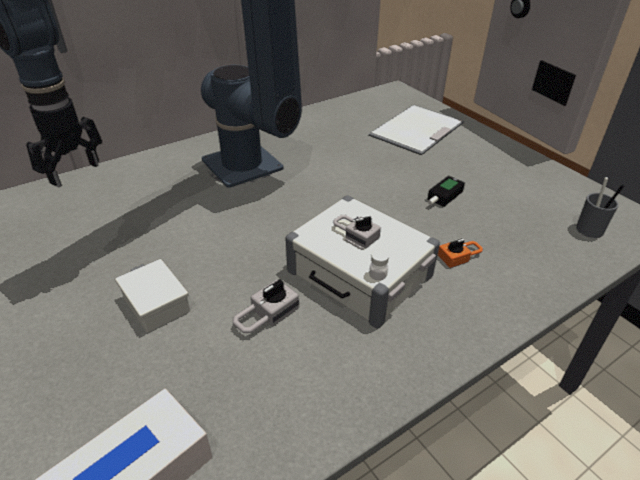

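View pics/side0.png

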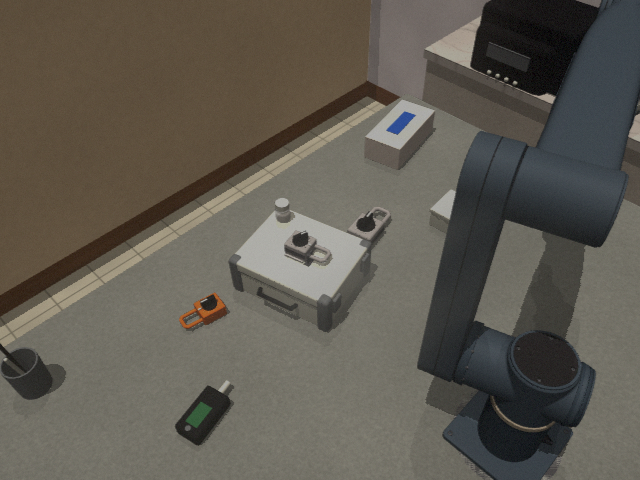

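Candidates: grey lock on the lid at scene (362,230); larger grey lock on the table at (270,300); orange lock at (458,250). By the description (not orange, smaller grey, on the lid) it is the first, at (300,245) in side. I'll locate it and check it in a crop.

```bash
cat > h.py <<'E'
import numpy as np,cv2
from scipy.spatial.transform import Rotation as R
def rot(i):
    r=np.asarray(i['rotation']);return r if r.shape==(3,3) else R.from_rotvec(r).as_matrix()
def cloud(i):
    v,u=np.mgrid[:480,:640];d=i['depth']
    c=np.stack([(u-i['cx'])/i['fx']*d,(v-i['cy'])/i['fy']*d,d],-1)
    return c@rot(i).T+i['position']
def ray(i,u,v,z):
    p=rot(i)@np.array([(u-i['cx'])/i['fx'],(v-i['cy'])/i['fy'],1]);c=np.asarray(i['position'])
    return c+p*(z-c[2])/p[2]
E
python3 - <<'E'
from h import *
S={n:dict(np.load("/tmp/%s.npz"%n)) for n in("scene","side")}
for n,px in(("scene",[(362,230),(343,222),(270,300),(378,262)]),("side",[(300,245),(322,256),(370,220),(282,206)])):
    P=cloud(S[n])
    for u,v in px:print(n,u,v,P[v,u].round(3))
    m=(abs(P[...,2]-.110)<.004)&(P[...,0]>.2)
    m=cv2.morphologyEx(m.astype(np.uint8),cv2.MORPH_OPEN,np.ones((3,3)))
    k,l,s,c=cv2.connectedComponentsWithStats(m);j=1+s[1:,4].argmax()
    r=cv2.minAreaRect((P[l==j][:,:2]*1000).astype(np.float32));print(n,'lid',r)
a=cv2.resize(S['scene']['color'][205:285,310:410],(500,400),interpolation=3)
b=cv2.resize(S['side']['color'][220:275,275:345],(300,236),interpolation=3)
o=np.zeros((400,800,3),np.uint8);o[:,:500]=a;o[:236,500:]=b
cv2.imwrite("pics/crop.png",o[:,:,::-1])
E
```

```text
scene 362 230 [ 0.611 -0.007  0.15 ]
scene 343 222 [0.525 0.006 0.111]
scene 270 300 [ 0.596 -0.232  0.051]
scene 378 262 [ 0.719 -0.052  0.162]
scene lid ((598.3026123046875, 7.115814208984375), (273.74072265625, 224.00157165527344), 14.569005012512207)
side 300 245 [0.581 0.019 0.151]
side 322 256 [ 0.543 -0.015  0.114]
side 370 220 [ 0.58  -0.232  0.054]
side 282 206 [ 0.696 -0.032  0.165]
side lid ((593.8416748046875, 7.026397705078125), (272.5993957519531, 222.71414184570312), 14.571832656860352)
```

View pics/crop.png

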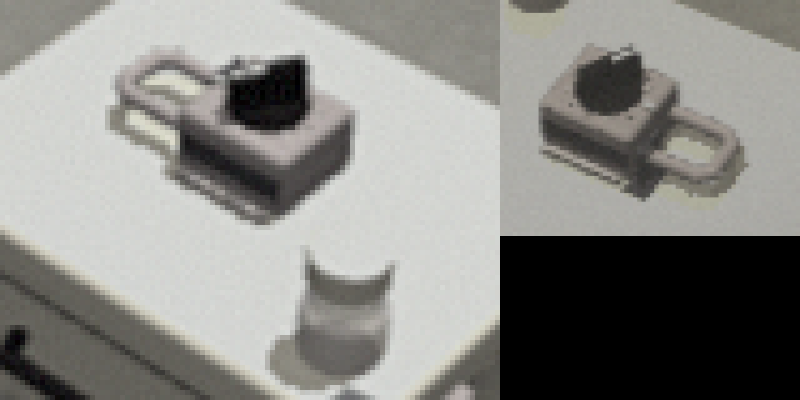

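The crop confirms it: the smaller steel lock lies on the lid, black dial on top, shackle bow toward the robot (scene (343,222)); the jar is at (378,262). The lid centre is about (0.597, 0.007), yaw 14.6°.

send_rows(series="1 -0.53 -1 0 0 -0.94;1 -0.53 -1 0 0 -0.94;1 -0.53 -1 0 0 -0.94;1 -0.53 -1 0 0 -0.94;1 -0.53 -1 0 0 -0.94;1 -0.53 -1 0 0 -0.94;1 -0.53 -1 0 0 -0.94;1 -0.53 -1 0 0 -0.94;1 -0.53 -1 0 0 -0.94;1 -0.53 -1 0 0 -0.94;1 -0.53 -1 0 0 -0.94;1 -0.53 -1 0 0 -0.94;1 -0.53 -1 0 0 -0.94;1 -0.53 -1 0 0 -0.94;1 -0.53 -1 0 0 -0.94;1 -0.53 -1 0 0 -0.94;1 -0.53 -1 0 0 -0.94;1 -0.53 -1 0 0 -0.94;1 -0.53 -1 0 0 -0.94;1 -0.53 -1 0 0 -0.94")

```text
t: 2.1
position: [0.2902, -0.3852, 0.3307]
ee_rot: [0.397, -3.116, -0.002]
contact_force: [0.1, -0.7, 0.2]
grip_width: 0.0854
grasp_force: 0.0
```

send_rows(series="-0.45 0.38 0 0 0 0;-0.9 0.76 0 0 0 0;-0.9 0.76 0 0 0 0")

```text
t: 2.4
position: [0.3601, -0.2866, 0.3311]
ee_rot: [-0.393, 3.116, 0.003]
contact_force: [0.0, -0.7, 0.6]
grip_width: 0.0854
grasp_force: 0.0
```

send_rows(series="-0.45 0.38 0 0 0 0;-0.9 0.76 0 0 0 0;-0.9 0.76 0 0 0 0")

```text
t: 2.7
position: [0.4289, -0.1904, 0.3308]
ee_rot: [-0.395, 3.116, 0.003]
contact_force: [-0.3, -0.2, -0.5]
grip_width: 0.0855
grasp_force: 0.0
```

send_rows(series="-0.45 0.38 0 0 0 0;-0.9 0.76 0 0 0 0;-0.9 0.76 0 0 0 0")

```text
t: 3.0
position: [0.4975, -0.0945, 0.3303]
ee_rot: [0.395, -3.116, -0.003]
contact_force: [-0.5, -0.6, -0.0]
grip_width: 0.0852
grasp_force: 0.0
```

send_rows(series="-0.45 0.38 0 0 0 0;-0.9 0.76 0 0 0 0;-0.9 0.76 0 0 0 0;-0.9 0.76 0 0 0 0")

```text
t: 3.4
position: [0.5654, 0.0002, 0.3295]
ee_rot: [0.395, -3.114, -0.002]
contact_force: [0.2, 0.1, -1.2]
grip_width: 0.0854
grasp_force: 0.0
```

```bash
cat > look.py <<'E'
import sys
from h import *
from cell import get_obs,get_image
n=sys.argv[1];o=get_obs();print(o['t'],o['position'].round(4),o['joints'].round(3))
i=get_image('wrist');np.savez("/tmp/%s.npz"%n,**i);print(i['position'])
cv2.imwrite("pics/%s.png"%n,i['color'][:,:,::-1])
E
python3 look.py w1
```

```text
3.4 [5.654e-01 2.000e-04 3.295e-01] [-1.190e-01  2.140e-01  4.820e-01  1.841e+00  1.000e-03 -3.710e-01]
[ 0.50301457 -0.01672437  0.47376165]
```

View pics/w1.png

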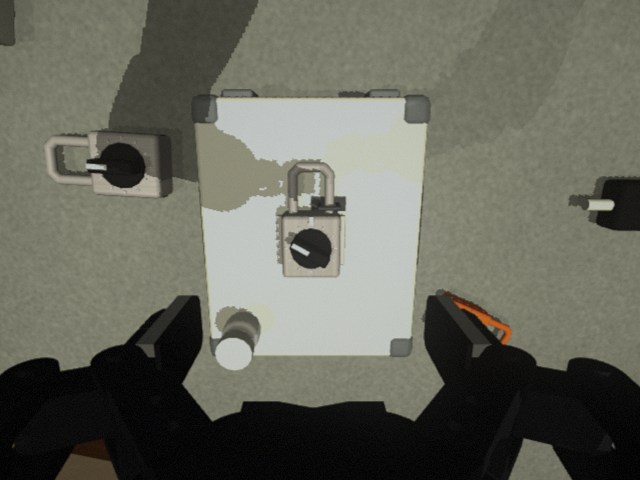

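The wrist view from above shows the lock, body about (283..340, 213..276), dial at (311,248), its white pointer toward the left and slightly up near (300,249), the index rib at (311,220), staple at (328,204), jar at (235,345).

```bash
python3 - <<'E'
from h import *
i=dict(np.load("/tmp/w1.npz"));c=i['color'].astype(int);P=cloud(i)
roi=np.zeros((480,640),bool);roi[205:285,270:350]=1
b=roi&(abs(P[...,2]-.144)<.006)&(c.sum(2)>180)
print('body',cv2.minAreaRect((np.array([ray(i,u,v,.144)[:2] for v,u in np.argwhere(b)])*1000).astype(np.float32)),np.median(P[b][:,2]))
roi[:]=0;roi[225:272,285:337]=1
d=roi&(c.sum(2)<130);q=np.argwhere(d)
print('dial',cv2.minEnclosingCircle(q[:,::-1].astype(np.float32)))
(u,v),r=cv2.minEnclosingCircle(q[:,::-1].astype(np.float32));print(ray(i,u,v,.15))
bar=roi&(P[...,2]>.158);p=P[bar];x=np.array([ray(i,u,v,.166)[:2] for v,u in np.argwhere(bar)])*1000
print('bar',len(x),cv2.minAreaRect(x.astype(np.float32)),np.median(p[:,2]))
w=bar&(c.min(2)>130);y=np.array([ray(i,u,v,.166)[:2] for v,u in np.argwhere(w)])*1000
print('white',len(y),y.mean(0),cv2.fitLine(y.astype(np.float32),2,0,.01,.01).ravel(),cv2.minAreaRect(y.astype(np.float32)))
m=abs(P[...,2]-.11)<.004;r=cv2.minAreaRect((P[m][:,:2]*1000).astype(np.float32));print(r)
cv2.imwrite("pics/w1c.png",cv2.resize(i['color'][150:290,260:360,::-1],(400,560),interpolation=cv2.INTER_CUBIC))
E
```

```text
body ((590.9149780273438, 3.7410888671875), (66.67750549316406, 53.576114654541016), 14.479905128479004) 0.14528626867239586
dial ((310.66943359375, 249.89535522460938), 20.906166076660156)
[0.59652025 0.005628   0.15      ]
bar 591 ((588.8818969726562, 4.314586639404297), (39.75393295288086, 31.559961318969727), 71.2126693725586) 0.1672726112894835
white 86 [593.26871987  -4.23546809] [ 1.8137592e-01  9.8341382e-01  5.9326874e+02 -4.2354679e+00] ((586.9983520507812, 1.8391590118408203), (34.08378601074219, 31.612905502319336), 67.89629364013672)
((595.2631225585938, 4.4811553955078125), (270.78680419921875, 223.0468292236328), 14.368528366088867)
```

View pics/w1c.png

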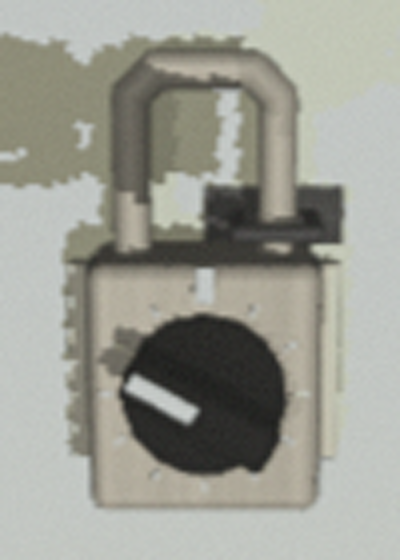

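send_rows(series="-0.31 -0.03 0.2 0 0 -0.333;-0.31 -0.03 0.5 0 0 -0.333;-0.31 -0.03 0.8 0 0 -0.333;-0.31 -0.03 1 0 0 -0.333;-0.31 -0.03 1 0 0 -0.333;-0.31 -0.03 1 0 0 -0.333;-0.31 -0.03 1 0 0 -0.333;-0.31 -0.03 1 0 0 -0.333;-0.31 -0.03 1 0 0 -0.333;-0.31 -0.03 1 0 0 -0.333")

```text
t: 4.45
position: [0.595, 0.0018, 0.2315]
ee_rot: [1.891, -2.509, 0.0]
contact_force: [-0.3, -0.2, 1.0]
grip_width: 0.085
grasp_force: 0.0
```

```bash
python3 look.py w2
```

```text
4.45 [0.595  0.0018 0.2315] [-0.11   0.235  0.307  1.643 -0.    -1.401]
[ 0.57777965 -0.06168123  0.37562323]
```

View pics/w2.png

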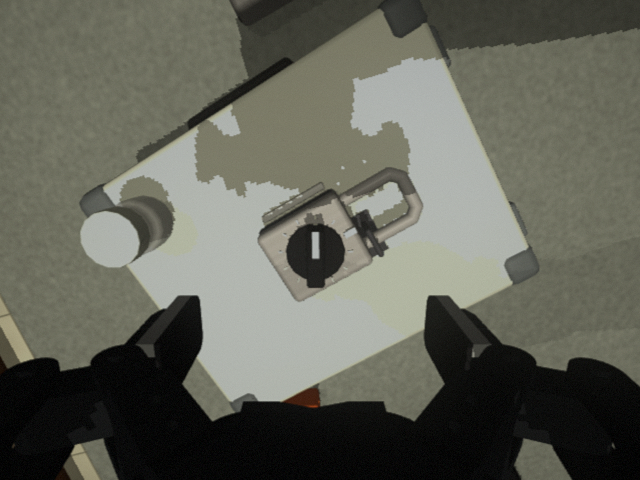

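The bar is now vertical in the image, pointer up at (315,245), bar centred near (316,257), so the tool is aligned with it; the jar at (110,238) is well clear of the fingers.

```bash
python3 - <<'E'
from h import *
from cell import get_obs
i=dict(np.load("/tmp/w2.npz"));o=get_obs();T=R.from_rotvec(o['ee_rot']).as_matrix()
c=i['color'].astype(int);roi=np.zeros((480,640),bool);roi[222:290,280:352]=1
d=roi&(c.sum(2)<130);(u,v),r=cv2.minEnclosingCircle(np.argwhere(d)[:,::-1].astype(np.float32));print(u,v,r)
for p in (ray(i,315.5,v,.15),ray(i,315.5,233,.166)):print(p,(T.T@(p-o['position']))*1000)
E
```

```text
315.5 255.0 31.67422103881836
[0.59590497 0.00665264 0.15      ] [-4.70002522  0.57693119 81.48370826]
[ 0.59095948 -0.01106282  0.166     ] [13.69450895  0.45717795 65.48614289]
```

send_rows(series="-0.045 0.005 0.3 0 0 0;-0.045 0.005 0.6 0 0 0;-0.045 0.005 0.75 0 0 0;-0.045 0.005 0.8 0 0 0;-0.045 0.005 0.8 0 0 0")

```text
t: 5.0
position: [0.5957, 0.0069, 0.1509]
ee_rot: [1.893, -2.506, -0.001]
contact_force: [1.8, -0.8, -0.3]
grip_width: 0.0856
grasp_force: 0.0
```

send_rows(series="0 0 0 0 0 0;0 0 0 0 0 0;0 0 0 0 0 0;0 0 0 0 0 0;0 0 0 0 0 0;0 0 0 0 0 0;0 0 0 0 0 0;0 0 0 0 0 0;0 0 0 0 0 0;0 0 0 0 0 0", fingers=1)

```text
t: 6.0
position: [0.5961, 0.0071, 0.1519]
ee_rot: [-1.894, 2.506, -0.0]
contact_force: [-1.4, 1.3, 5.7]
grip_width: 0.0093
grasp_force: 61.6
```

send_rows(series="0 0 -0.01 0 0 0.03;0 0 -0.01 0 0 0.06;0 0 -0.01 0 0 0.09;0 0 -0.01 0 0 0.12;0 0 -0.01 0 0 0.15;0 0 -0.01 0 0 0.18;0 0 -0.01 0 0 0.21;0 0 -0.01 0 0 0.24;0 0 -0.01 0 0 0.27;0 0 -0.01 0 0 0.3;0 0 -0.01 0 0 0.32;0 0 -0.01 0 0 0.333;0 0 -0.01 0 0 0.333;0 0 -0.01 0 0 0.333;0 0 -0.01 0 0 0.333")

```text
t: 7.5
position: [0.5964, 0.0068, 0.152]
ee_rot: [-0.39, 3.117, -0.0]
contact_force: [1.5, 0.4, -0.3]
grip_width: 0.0093
grasp_force: 60.9
```

send_rows(series="0 0 0 0 0 0;0 0 0 0 0 0;0 0 0 0 0 0;0 0 0 0 0 0;0 0 0 0 0 0", fingers=-1)

```text
t: 8.0
position: [0.5959, 0.007, 0.1523]
ee_rot: [0.389, -3.117, -0.0]
contact_force: [-0.2, 0.6, 0.2]
grip_width: 0.0806
grasp_force: 0.0
```

send_rows(series="0 0 -0.3 0 0 0;0 0 -0.6 0 0 0;0 0 -0.8 0 0 0;0 0 -0.8 0 0 0;0 0 -0.8 0 0 0")

```text
t: 8.5
position: [0.5964, 0.0069, 0.2325]
ee_rot: [-0.389, 3.116, -0.0]
contact_force: [0.0, 0.6, -0.4]
grip_width: 0.0853
grasp_force: 0.0
```

```bash
python3 look.py w3
```

```text
8.5 [0.5964 0.0069 0.2325] [-0.101  0.238  0.312  1.644  0.    -0.349]
[ 0.53344788 -0.0096403   0.37657458]
```

View pics/w3.png

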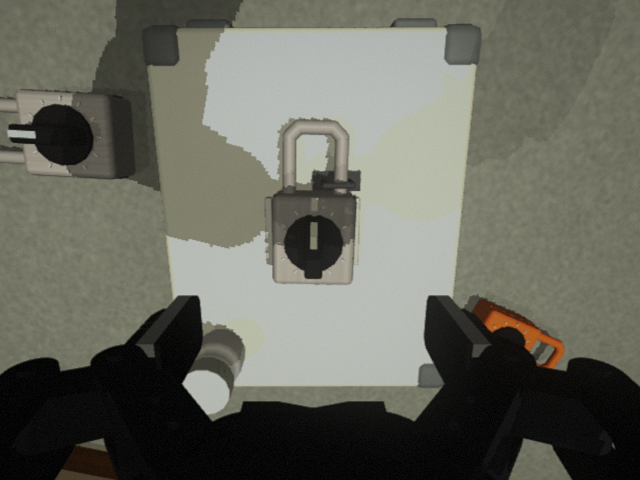

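The pointer (white line at (314,235)) now points straight at the index rib (314,203) and the bow; the shackle is still shut, with legs at u=290 and 341 and the bow at v=127.

```bash
python3 - <<'E'
from h import *
from cell import get_obs
i=dict(np.load("/tmp/w3.npz"));o=get_obs();T=R.from_rotvec(o['ee_rot']).as_matrix()
f=lambda u,v,z:(T.T@(ray(i,u,v,z)-o['position'])*1000).round(1)
for a in((315.5,127,.127),(290,160,.127),(341,160,.127),(274,240,.144),(353,240,.144),(314,249,.166),(314,221,.166)):print(a,f(*a))
E
```

```text
(315.5, 127, 0.127) [ 71.8   0.6 104.4]
(290, 160, 0.127) [ 51.  -16.1 104.3]
(341, 160, 0.127) [ 51.   17.4 104.3]
(274, 240, 0.144) [  1.2 -26.2  87.3]
(353, 240, 0.144) [ 1.2 25.  87.3]
(314, 249, 0.166) [ 1.7 -0.3 65.3]
(314, 221, 0.166) [18.6 -0.4 65.3]
```

send_rows(series="0.3 0.005 0 0 0 0;0.6 0.005 0.2 0 0 0;0.6 0.005 0.5 0 0 0;0.6 0.005 0.8 0 0 0;0.6 0.005 0.95 0 0 0;0.6 0.005 0.95 0 0 0")

```text
t: 9.15
position: [0.5347, -0.0069, 0.1329]
ee_rot: [0.388, -3.109, -0.003]
contact_force: [0.1, 0.1, 0.0]
grip_width: 0.0851
grasp_force: 0.0
```

send_rows(series="0 0 0.1 0 0 0;0 0 0.2 0 0 0;0 0 0.24 0 0 0;0 0 0.24 0 0 0;0 0 0.24 0 0 0")

```text
t: 9.65
position: [0.5382, -0.0074, 0.1138]
ee_rot: [-0.389, 3.117, -0.0]
contact_force: [0.5, 0.6, -0.1]
grip_width: 0.0853
grasp_force: 0.0
```

send_rows(series="0 0 0 0 0 0;0 0 0 0 0 0;0 0 0 0 0 0;0 0 0 0 0 0;0 0 0 0 0 0;0 0 0 0 0 0;0 0 0 0 0 0;0 0 0 0 0 0", fingers=1)

```text
t: 10.45
position: [0.538, -0.0074, 0.1139]
ee_rot: [-0.389, 3.117, -0.0]
contact_force: [-1.9, -0.4, 6.0]
grip_width: 0.0409
grasp_force: 60.3
```

send_rows(series="0.02 0 0 0 0 0;0.05 0 0 0 0 0;0.08 0 0 0 0 0;0.11 0 0 0 0 0;0.14 0 0 0 0 0;0.17 0 0 0 0 0;0.2 0 0 0 0 0;0.23 0 0 0 0 0;0.26 0 0 0 0 0;0.29 0 0 0 0 0;0.31 0 0 0 0 0;0.325 0 0 0 0 0;0.325 0 0 0 0 0;0.325 0 0 0 0 0;0.325 0 0 0 0 0")

```text
t: 11.95
position: [0.5062, -0.0154, 0.1133]
ee_rot: [0.389, -3.117, 0.0]
contact_force: [2.4, 0.6, 2.3]
grip_width: 0.0411
grasp_force: 60.3
```

```bash
python3 look.py w4
```

```text
11.95 [ 0.5062 -0.0154  0.1133] [-0.163  0.007 -0.178  1.387 -0.    -0.411]
[ 0.44347854 -0.0319554   0.25738669]
```

View pics/w4.png

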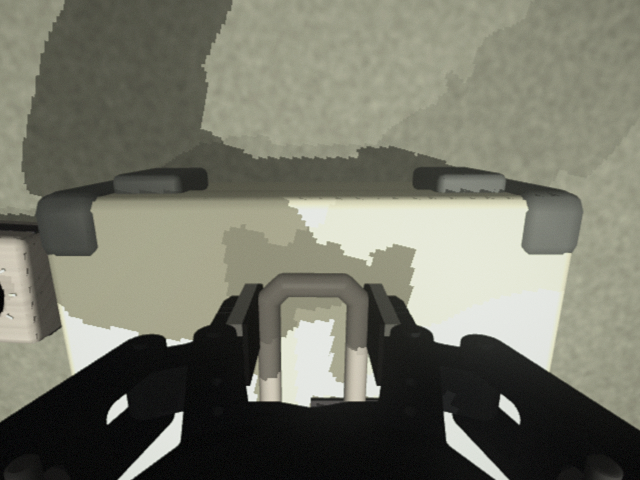

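The shackle bow at (313,285) sits between the pads and has come out about 30 mm; the staple wire shows at (330,402). Releasing, rising and looking at the lock.

send_rows(series="0 0 0 0 0 0;0 0 0 0 0 0;0 0 0 0 0 0;0 0 0 0 0 0;0 0 0 0 0 0", fingers=-1)

```text
t: 12.5
position: [0.5059, -0.0153, 0.113]
ee_rot: [0.389, -3.117, -0.0]
contact_force: [-0.5, 0.5, -1.3]
grip_width: 0.0854
grasp_force: 0.0
```

send_rows(series="0 0 -0.3 0 0 0;0 0 -0.6 0 0 0;0 0 -1 0 0 0;-0.3 0 -1 0 0 0;-0.6 0 -1 0 0 0;-0.95 0 -1 0 0 0;-0.95 0 -1 0 0 0;-0.95 0 -1 0 0 0")

```text
t: 13.3
position: [0.5981, 0.0082, 0.2121]
ee_rot: [0.389, -3.115, -0.001]
contact_force: [-0.2, 0.4, -0.0]
grip_width: 0.0851
grasp_force: 0.0
```

```bash
python3 look.py w5
```

```text
13.3 [0.5981 0.0082 0.2121] [-0.098  0.241  0.276  1.608 -0.    -0.347]
[ 0.53577533 -0.00842436  0.35634039]
```

View pics/w5.png

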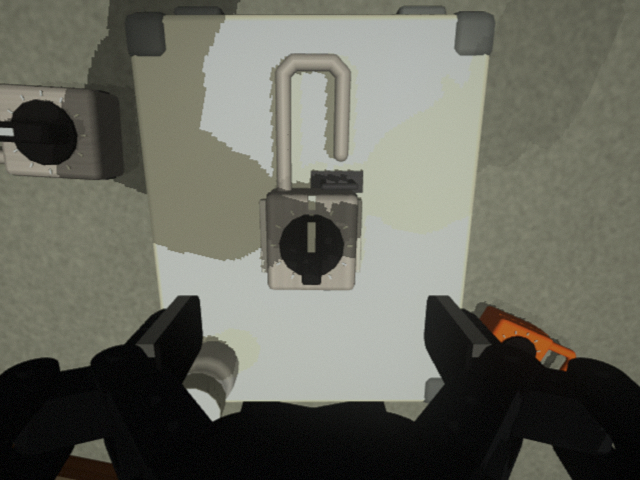

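The shackle is fully out: its free leg end (342,157) has cleared the staple (337,181); the dial still points to the rib, the body spans u 267..355 with the dial at (311,246).

```bash
python3 - <<'E'
from h import *
from cell import get_obs
i=dict(np.load("/tmp/w5.npz"));o=get_obs();T=R.from_rotvec(o['ee_rot']).as_matrix()
f=lambda u,v,z:(T.T@(ray(i,u,v,z)-o['position'])*1000).round(1)
for a in((267,240,.144),(355,240,.144),(311,222,.166),(311,192,.144),(311,290,.144),(342,159,.127),(313,64,.127),(337,181,.138)):print(a,f(*a))
E
```

```text
(267, 240, 0.144) [  7.1 -27.8  68.9]
(355, 240, 0.144) [ 7.2 24.2 68.9]
(311, 222, 0.166) [22.8 -1.7 46.9]
(311, 192, 0.144) [35.5 -1.8 68.9]
(311, 290, 0.144) [-24.6  -1.8  68.8]
(342, 159, 0.127) [53.2 16.8 86. ]
(313, 64, 0.127) [105.8  -0.7  86. ]
(337, 181, 0.138) [41.2 13.4 74.9]
```

send_rows(series="0.06 -0.017 0.2 0 0 0;0.06 -0.017 0.5 0 0 0;0.06 -0.017 0.75 0 0 0;0.06 -0.017 0.9 0 0 0;0.06 -0.017 0.98 0 0 0;0.06 -0.017 0.98 0 0 0;0.06 -0.017 0.98 0 0 0")

```text
t: 14.05
position: [0.5935, 0.0048, 0.1168]
ee_rot: [-0.389, 3.115, -0.001]
contact_force: [0.1, -0.1, -1.0]
grip_width: 0.0853
grasp_force: 0.0
```

send_rows(series="0 0 0 0 0 0;0 0 0 0 0 0;0 0 0 0 0 0;0 0 0 0 0 0;0 0 0 0 0 0;0 0 0 0 0 0;0 0 0 0 0 0;0 0 0 0 0 0", fingers=1)

```text
t: 14.85
position: [0.5941, 0.0049, 0.117]
ee_rot: [-0.389, 3.114, -0.0]
contact_force: [0.3, 0.3, 5.9]
grip_width: 0.0529
grasp_force: 67.1
```

send_rows(series="0 0 -0.05 0 0 0;0 0 -0.1 0 0 0;0 0 -0.15 0 0 0;0 0 -0.25 0 0 0;0 0 -0.35 0 0 0;0 0 -0.45 0 0 0;0 0 -0.6 0 0 0;0 0 -0.6 0 0 0")

```text
t: 15.65
position: [0.5947, 0.0047, 0.1792]
ee_rot: [-0.388, 3.112, -0.002]
contact_force: [-0.0, -0.8, -3.9]
grip_width: 0.0529
grasp_force: 66.3
```

send_rows(series="0 0 -0.15 0 0 0;0 0 -0.3 0 0 0;0 0 -0.45 0 0 0;0 0 -0.58 0 0 0;0 0 -0.6 0 0 0;0 0 -0.6 0 0 0;0 0 -0.6 0 0 0;0 0 -0.6 0 0 0;0 0 -0.6 0 0 0;0 0 -0.6 0 0 0;0 0 -0.6 0 0 0")

```text
t: 16.75
position: [0.5928, 0.0049, 0.235]
ee_rot: [0.389, -3.117, -0.0]
contact_force: [-0.2, -0.4, -5.1]
grip_width: 0.0533
grasp_force: 66.2
```

```bash
python3 - <<'E'
from h import *
from cell import get_obs,get_image
a=[]
for n,(u,v) in(("scene",(350,190)),("side",(330,190)),("wrist",(320,300))):
    i=get_image(n);d=110 if n!="wrist" else 180;x0=max(0,u-d);y0=max(0,min(v-d,480-2*d))
    a.append(cv2.resize(i['color'][y0:y0+2*d,x0:x0+2*d],(266,266)))
cv2.imwrite("pics/end.png",np.hstack(a)[:,:,::-1]);o=get_obs();print(o['position'],o['contact_force'],o['grasp_force'])
E
```

```text
[0.59296329 0.00492315 0.23528801] [-0.60850472 -0.63549568 -4.29873628] 66.20673179626465
```

View pics/end.png

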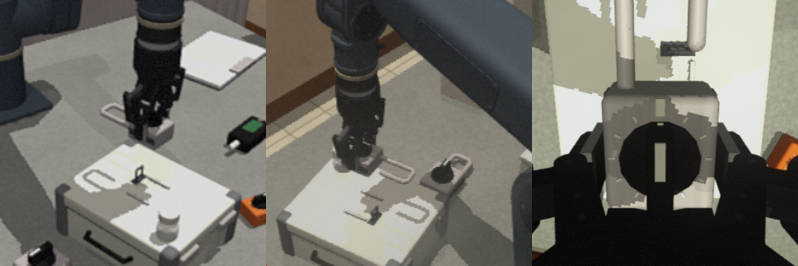

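The lock is held level about 12 cm above the lid with its dial at the mark and the shackle out. The jar (168,215 in the left panel) still stands.

```bash
python3 -c "
from cell import job
print(job.hand_in())"
```

```text
the job is handed in; nothing more can be done
None
```

I turned the dial to the mark, pulled the shackle about 29 mm out, and handed the job in at about 17 s with the open padlock held level, dial up, about 12 cm above the lid; the hand-in returned no verdict.

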